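Lay the grip case down and load its tape reel

ROBOT

A 6-joint arm with a two-finger parallel gripper is mounted at the origin on the work surface. World frame = base frame: x ahead of the robot, y to its left, z up, the work surface at z = 0. Lengths are in m, angles in degrees, forces in N, time in s.
With the tool pointing down it reaches from about 0.3 to 0.75 m from the base axis. Payload 8.5 kg.
Tool frame: the origin (TCP) lies at the very end of the fingers, on their centre line; the grasp point (between the pads) lies 19 mm behind it (env.pinch_z is the distance from the TCP to the grasp point, in m); z points along the fingers, y is the line along which they close (so a half turn about z gives the same grasp; the last joint's range is limited). The gripper opens to 85 mm and grips with 20 to 120 N. Pads are 22 mm wide; open, the fingers measure 114 mm over their backs; the gripper's body (76 mm by 85 mm) begins 54 mm behind the grasp point. The pads swing forward as they close: fully open they stand 13 mm farther back than shut.
Start: joints at [-76.965, 21.807, 74.336, -0, 83.858, -12.336], TCP at [0.236, -0.497, 0.231] pointing down, gripper open.
Joint ranges: [-178.18, 178.18], [-50.72, 133.34], [12.68, 142.11], [-81.47, 261.47], [9.98, 163.14], [-165.26, 165.26]. Speed limits (degrees/s): [136.94, 136.94, 180, 180, 180, 180].

INTERFACE

Orientations are given as a 3x3 rotation matrix whose columns are the frame's x, y, z axes.
In Python, from rig import env, viewer gives the robot as it stands.
- The arm moves only by the tool drive_tool, never from a script. Its argument "series" is a list of rows, each a list of 3 entries, a list of its own where there are three numbers: the shift along the tool's x, y, z in m, then the turn about the tool's z in degrees, then the finger opening in m, from 0 to 0.0854. A call has 1 to 20 rows; each row is the pose to reach, as a shift and turn from the pose commanded when the call began, along the tool's axes at that moment; what a row does not reach only later rows make up. A row lasts 1/10 s, in which the tool goes at most 50 mm and 8.59 degrees, less where a joint would pass 70% of its speed; a pose out of reach is approached as far as the arm can. A call with a gripper value outside its range is refused whole. The fingers move at their own pace and stop on an object; "newtons" is the grip in N (left out, the last holds). Time passes only in rows, so rows that repeat a pose let the fingers close. It gives the time, the measured TCP pose, the force, the opening and the grip force at its end, in the units of the state.
- env.observe(): the state, without advancing time (a new reading comes with each control period).
- viewer.get_image(name): name is "scene" or "top" or "wrist"; returns a dict with "img" (420x560x3 uint8, red, green, blue), "depth" (420x560 float32, m along the optical axis (not along the pixel's ray), 0 where there is no reading), "camera_matrix" (3x3 intrinsics, pixels), "rvec" (rotation vector, rad) and "tvec" (3), from world to camera coordinates, as OpenCV has them. Camera axes: x right, y down, z forward; pixel columns grow to the right and rows downward; lengths in m; the calibration is good to about 2 mm. A picture is of the moment at which its call begins.
- env.close_job(): hands the job in; it is judged then, once.
The state is a dict: "time_s": time; "q": joint angles; "qvel": joint speeds; "joint_efforts": joint torques, N m; "position": TCP position; "tool_rot": TCP orientation; "ft_force": force on the tool from outside, world axes, zero at the start; "wrist_torque": the same for the moment, N m; "grip_width": finger opening in m; "gripper_force": force on a finger pad.
Only numpy, scipy, OpenCV 4.12 (cv2) and the standard library are available. Lean on these libraries where they do the work, as an engineer would, in place of code of your own. Each camera call takes 0.05 s, during which the arm holds its last target. There are 200 camera calls.

TASK

Topple the tall grip case onto its back by pushing its top away over the raised plank that blocks its foot, so that it lies flat on the plank with its spindle pointing up. Then take the tape reel off the coaster and put it onto the spindle, fully down on the case, and let go. Leave the shuttlecock and the coaster where they are.

Things in the scene. Friction and masses are not known exactly. Their poses are not given: they have to be found in the camera images.
- case: tall grey hard-plastic case standing loose on end: 90 mm deep (its x), 160 wide (y), 220 tall (z), 0.5 to 0.9 kg. Origin: centre of its underside. +x points out of its back, square to the plank (same yaw as board); -x out of its front, which bears the spindle. The foot of its back is 1 to 3 mm from the plank's near edge; leaning more than 25 degrees over it, it falls by itself
- spindle_seat (a point): where the middle of the fully mounted reel is: on the spindle's axis, 20 mm out from the front face of the case. The spindle is steel, 16 mm thick, 48 mm long, tip rounded, on the middle of the case's width, 75 mm above its underside; level while the case stands, upright once it lies on its back
- reel: small tape reel: plain hollow drum 56 mm outside, 40 mm tall, with a 21 mm round bore right through, white plastic flanges and dark winding almost flush with them, 70 g, rigid; it stands on one flange in the middle of the coaster, bore upright. Origin at the centre of its underside, z along the bore; both ends are alike
- reel_mid (a point): middle of the reel, on the bore's axis 20 mm above its underside
- board: raised rubberwood plank fixed on the table: 260 mm along its x, 220 mm along its y, 18 mm thick. Origin at the centre of its underside, at table height; +x points away from the case. Its near edge, 130 mm from the origin at -x, is the stop for the case's foot
- coaster: loose round bamboo coaster, 100 mm across, 8 mm thick, left or right of the case; origin at the centre of its underside. To stay in place
- shuttlecock: loose shuttlecock standing on its skirt, cork up: 66 mm across, 86 mm tall, on the other side of the case from the coaster; origin at the centre of its underside. To stay in place
There are look-alikes about, which are no part of the job. There is more than one size of the case; the job needs the largest.

How it is judged (in metres and radians):
On the way, in this order (a step that is already met when the one before it is completed fails the run):
1. the case lies flat on its back on the plank, at rest, with the reel not yet on it (angle between case's own x axis and vertical above 3.04 rad and linear speed of case below 0.02 m/s and distance between reel_mid and spindle_seat above 0.05 m), for 0.2 s.
2. the reel is fully on the spindle (distance between reel_mid and spindle_seat below 0.005 m and angle between the z axis of reel and the x axis of case, either way round below 0.08 rad), for 0.2 s.
At the end, for the whole second after the job is handed in: The case lies at rest flat on its back (0.1 rad) on the plank, foot end -60 to +50 mm from the near edge, middle within 60 mm of the plank's middle line; the reel rests on the spindle, within 5 mm of seated and 0.08 rad of its axis; shuttlecock and coaster moved under 30 mm (all of step 2 and angle between case's own x axis and vertical above 3.04 rad and height (world z) of case between 0.055 and 0.071 m and x of case in the frame of board between -0.19 and -0.08 m and y of case in the frame of board between -0.06 and 0.06 m and linear speed of each of case, reel below 0.02 m/s); the robot touches nothing.
It fails at once if the shuttlecock is moved more than 30 mm (distance of shuttlecock from where it was at the start of the episode above 0.03 m).
It fails at once if the coaster is moved more than 30 mm (distance of coaster from where it was at the start of the episode above 0.03 m).
It also fails if it takes over 58 s, if anything falls off the work surface, if the arm or the gripper's body presses on something with over 40 N, if the wrist force passes 120 N, or if a joint passes its speed limit or range.

## Working session

There is one attempt and no reset: what is moved stays moved. The work goes in short steps, Python scripts to look and compute and a tool call to move; the robot and the scene stay as the last step left them, time stands still between calls to the robot, and variables do not carry over. Pictures are saved under pics/ and viewed, at most 10 in all, crops included, and the job is handed in when it is done.

Besides the shell and the picture viewer there is one more tool, called after "Call:" in YAML: its name, and indented under it one key for each argument. drive_tool: Moves the arm, as the interface text tells. Its arguments: {"type":"object","properties":{"series":{"type":"array"},"newtons":{"type":"number"}},"required":["series"]}

```bash
mkdir -p pics; cat > h.py <<'E'
import numpy as np, cv2
from rig import env, viewer
def grab(n):
    d=viewer.get_image(n); d['R']=cv2.Rodrigues(np.array(d['rvec'],float))[0]; d['t']=np.array(d['tvec'],float).ravel(); d['K']=np.array(d['camera_matrix']); return d
def ray(d,u,v,z):
    r=d['R'].T@np.linalg.inv(d['K'])@np.array([u,v,1.]); c=-d['R'].T@d['t']
    return c+r*(z-c[2])/r[2]
def cloud(d):
    v,u=np.mgrid[:420,:560]; D=d['depth']
    p=np.stack([u*D,v*D,D],-1)@np.linalg.inv(d['K']).T
    return (p-d['t'])@d['R']
def save(d,n): cv2.imwrite('pics/'+n,d['img'][:,:,::-1])
E
python3 - <<'E'
from h import *
for n in('scene','top'):
    d=grab(n); save(d,n+'.png'); print(n,-d['R'].T@d['t'],d['R'][2],(d['depth']>0).mean()); np.savez(n+'.npz',**d)
print(env.observe())
E
```

```text
scene [ 1.15818519 -0.54707085  0.80812409] [-0.56295485  0.49649923 -0.66073471] 0.9961267006802721
top [ 0.28978791 -0.00560454  1.31887479] [ 0.16471386 -0.00280643 -0.9863374 ] 0.9960459183673469
{'time_s': 0.1, 'q': array([-7.69662632e+01,  2.18365871e+01,  7.43785785e+01,  5.07970421e-04,
        8.38565586e+01, -1.23331933e+01]), 'qvel': array([ 0.08564426, -0.04628168, -0.06834422,  0.0816853 ,  0.0952536 ,
        0.01682429]), 'joint_efforts': array([ 4.12064619e-03, -4.49221373e+01, -2.31655812e+01, -1.88007139e-04,
        3.66910870e-03,  1.69937817e-05]), 'position': array([ 0.235592  , -0.49670949,  0.23078938]), 'tool_rot': array([[ 9.03583161e-01,  4.28412646e-01, -2.73729370e-04],
       [ 4.28412645e-01, -9.03582378e-01,  1.22156105e-03],
       [ 2.75995168e-04, -1.22105112e-03, -9.99999216e-01]]), 'ft_force': array([ 0.6795621 , -0.08003334,  0.05444673]), 'wrist_torque': array([-0.00786916, -0.00823365,  0.01001631]), 'gripper_force': 0.0, 'grip_width': 0.08552800217037129}
```

View pics/scene.png

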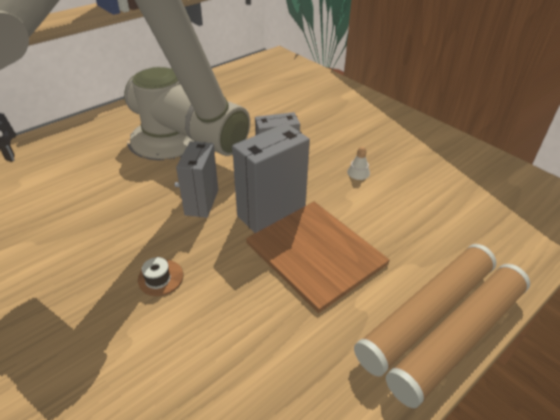

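View pics/top.png

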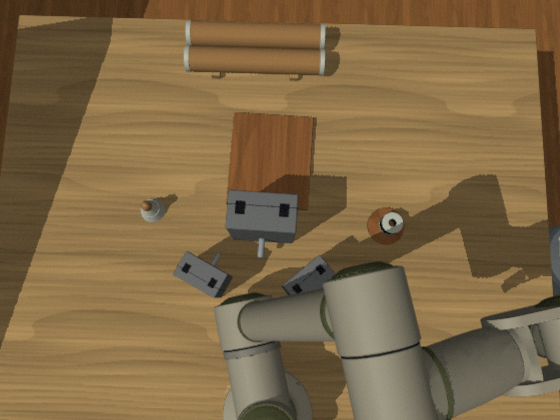

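The scene view shows the big case at about (270,180) with the plank behind it, the reel on its coaster at (157,272), and the shuttlecock at (360,165). In the top view the case top is near (262,215), the spindle at (262,247), the reel at (392,223), the shuttlecock at (152,210), and two smaller cases sit nearer the base at (203,274) and (308,278).

```bash
python3 - <<'E'
from h import *
d=dict(np.load('top.npz')); P=cloud(d)
def rect(m,name):
    q=P[m]; r=cv2.minAreaRect(q[:,:2].astype(np.float32)*1000); print(name,m.sum(),r,'z',np.percentile(q[:,2],[5,50,95]).round(4),'mean',q.mean(0).round(4))
v,u=np.mgrid[:420,:560]; z=P[:,:,2]
B=lambda a,b,c,e:(u>a)&(u<b)&(v>c)&(v<e)
rect(B(215,305,180,250)&(z>.20),'casetop')
rect(B(220,320,105,195)&(z>.012)&(z<.025),'board')
rect(B(255,270,240,262)&(z>.05)&(z<.12),'spindle')
rect(B(370,412,205,245)&(z>.044),'reel')
rect(B(360,412,200,250)&(z>.004)&(z<.012),'coaster')
rect(B(135,170,190,230)&(z>.01),'shuttle')
for n,b in(('sm1',B(170,235,245,300)),('sm2',B(280,340,255,300))): rect(b&(z>.05)&(z<.3),n)
# reel by colour: white mask, ray on z=.048
im=d['img'].astype(int); m=(im.min(2)>170)&B(375,410,205,242)
c=cv2.minEnclosingCircle(np.argwhere(m)[:,::-1].astype(np.float32)); print(c, ray(d,*c[0],.048))
s=dict(np.load('scene.npz')); m=(s['img'].min(2)>150)&B(135,185,250,285)&(cloud(s)[:,:,2]>.043)
q=cloud(s)[m]; print('scene reel',cv2.minEnclosingCircle(q[:,:2].astype(np.float32)),np.median(q[:,2]))
q=cloud(s); m=B(225,315,120,190)&(q[:,:,2]>.21)&(q[:,:,2]<.23); print('scene case top',cv2.minAreaRect(q[m][:,:2].astype(np.float32)*1000))
E
```

```text
casetop 2839 ((409.689697265625, 27.44342041015625), (159.99624633789062, 236.71482849121094), 87.51678466796875) z [0.2166 0.2207 0.2246] mean [0.4786 0.0239 0.2333]
board 6142 ((672.9462890625, 10.588409423828125), (220.3263397216797, 235.35935974121094), 87.55409240722656) z [0.0146 0.0188 0.0229] mean [0.6781 0.0102 0.0187]
spindle 101 ((409.75274658203125, 27.257450103759766), (38.093955993652344, 15.284331321716309), 1.3983439207077026) z [0.0765 0.0823 0.0869] mean [0.4098 0.0272 0.082 ]
reel 309 ((387.65948486328125, -178.0094451904297), (54.179325103759766, 392.77703857421875), 37.43666458129883) z [0.0449 0.0484 0.0527] mean [ 0.4866 -0.3059  0.0731]
coaster 713 ((489.50787353515625, -306.13720703125), (131.2748260498047, 138.80418395996094), 1.1520941257476807) z [0.0043 0.0078 0.0112] mean [ 0.4869 -0.2977  0.0077]
shuttle 396 ((397.37567138671875, 177.362060546875), (420.1298828125, 60.81499099731445), 51.30717468261719) z [0.012  0.0376 0.0873] mean [0.508  0.3148 0.0563]
sm1 1522 ((345.2880859375, 139.45562744140625), (156.86077880859375, 97.5233154296875), 62.78419494628906) z [0.0724 0.1567 0.1608] mean [0.3391 0.16   0.1495]
sm2 1086 ((332.50042724609375, -90.51868438720703), (63.8492546081543, 113.7388687133789), 40.561119079589844) z [0.1531 0.157  0.1606] mean [ 0.339  -0.0903  0.1562]
((396.0, 220.0), 9.999999747378752e-05) [ 0.49636662 -0.32219237  0.048     ]
scene reel ((0.8161283731460571, -0.42100340127944946), 0.36464887857437134) 0.04577088589162793
scene case top ((486.1966552734375, 24.171367645263672), (162.62796020507812, 93.29310607910156), 87.65650177001953)
```

Call:
drive_tool:
  series:
    - [[0.347, -0.418, 0], 27.8, 0.085]
    - [[0.347, -0.418, 0], 27.8, 0.085]
    - [[0.347, -0.418, 0], 27.8, 0.085]
    - [[0.347, -0.418, 0], 27.8, 0.085]
    - [[0.347, -0.418, 0], 27.8, 0.085]
    - [[0.347, -0.418, 0], 27.8, 0.085]
    - [[0.347, -0.418, 0], 27.8, 0.085]
    - [[0.347, -0.418, 0], 27.8, 0.085]
    - [[0.347, -0.418, 0], 27.8, 0.085]
    - [[0.347, -0.418, 0], 27.8, 0.085]
    - [[0.347, -0.418, 0], 27.8, 0.085]
    - [[0.347, -0.418, 0], 27.8, 0.085]
    - [[0.347, -0.418, 0], 27.8, 0.085]
    - [[0.347, -0.418, 0], 27.8, 0.085]
    - [[0.347, -0.418, 0], 27.8, 0.085]
    - [[0.347, -0.418, 0], 27.8, 0.085]
    - [[0.347, -0.418, 0], 27.8, 0.085]

```text
time_s: 1.8
position: [0.3701, 0.0287, 0.2313]
tool_rot: [[0.999, -0.044, -0.0], [-0.044, -0.999, -0.0], [-0.0, 0.0, -1.0]]
ft_force: [0.2, 0.2, 0.4]
grip_width: 0.085
gripper_force: 0.0
```

Call:
drive_tool:
  series:
    - [[0, 0, 0.045], 0, 0.085]
    - [[0, 0, 0.045], 0, 0.085]
    - [[0.02, 0, 0.045], 0, 0.085]
    - [[0.04, 0, 0.045], 0, 0.085]
    - [[0.05, 0, 0.045], 0, 0.085]
    - [[0.06, 0, 0.045], 0, 0.085]
    - [[0.068, 0, 0.045], 0, 0.085]
    - [[0.076, 0, 0.045], 0, 0.085]
    - [[0.084, 0, 0.045], 0, 0.085]
    - [[0.092, 0, 0.045], 0, 0.085]
    - [[0.1, 0, 0.045], 0, 0.085]
    - [[0.108, 0, 0.045], 0, 0.085]
    - [[0.116, 0, 0.045], 0, 0.085]

```text
time_s: 3.1
position: [0.4868, 0.0245, 0.1863]
tool_rot: [[0.999, -0.042, 0.0], [-0.042, -0.999, -0.0], [0.0, 0.0, -1.0]]
ft_force: [-1.1, -0.2, 0.5]
grip_width: 0.0843
gripper_force: 0.6
```

```bash
python3 - <<'E'
from h import *
d=grab('scene'); save(d,'s2.png')
E
```

```text
(no output)
```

View pics/s2.png

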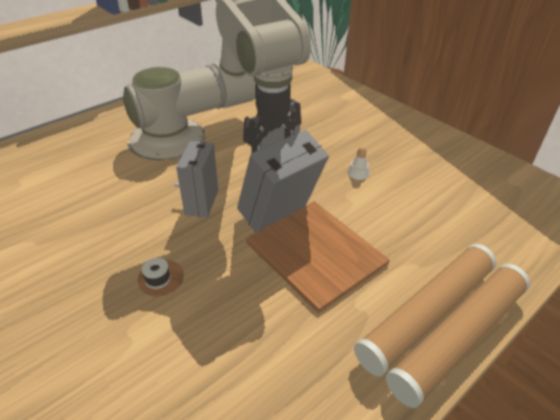

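The case, now at (283,180), is leaning squarely over the plank and pivoting at its foot. I'll keep pushing.

Call:
drive_tool:
  series:
    - [[0.008, 0, 0], 0, 0.085]
    - [[0.014, 0, 0], 0, 0.085]
    - [[0.02, 0, 0], 0, 0.085]
    - [[0.026, 0, 0], 0, 0.085]
    - [[0.032, 0, 0], 0, 0.085]
    - [[0.038, 0, 0], 0, 0.085]
    - [[0.044, 0, 0], 0, 0.085]
    - [[0.05, 0, 0], 0, 0.085]
    - [[0.055, 0, 0], 0, 0.085]
    - [[0.055, 0, 0], 0, 0.085]
    - [[0.055, 0, 0], 0, 0.085]
    - [[0.055, 0, 0], 0, 0.085]
    - [[0.03, 0, -0.05], 0, 0.085]
    - [[0.03, 0, -0.05], 0, 0.085]
    - [[0.03, 0, -0.05], 0, 0.085]
    - [[0.03, 0, -0.05], 0, 0.085]

```text
time_s: 4.75
position: [0.5158, 0.0232, 0.2358]
tool_rot: [[0.999, -0.042, -0.001], [-0.042, -0.999, 0.0], [-0.001, -0.0, -1.0]]
ft_force: [0.4, -0.1, 0.9]
grip_width: 0.0853
gripper_force: 0.0
```

```bash
python3 - <<'E'
from h import *
d=grab('scene'); save(d,'s3.png'); np.savez('scene3.npz',**d)
E
```

```text
(no output)
```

View pics/s3.png

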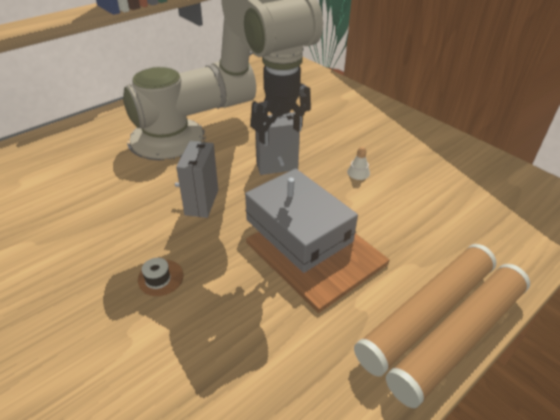

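The case now lies flat on the plank with its spindle up at (291,187). The reel is at (157,272), undisturbed.

```bash
python3 - <<'E'
from h import *
v,u=np.mgrid[:420,:560]
B=lambda a,b,c,e:(u>a)&(u<b)&(v>c)&(v<e)
t=grab('top'); save(t,'t3.png'); np.savez('top3.npz',**t); s=dict(np.load('scene3.npz'))
for n,d,b,bs,bc in(('top',t,B(372,412,205,242),B(225,310,100,230),B(225,310,100,230)),('scene',s,B(138,178,255,290),B(280,302,172,200),B(240,360,165,260))):
    P=cloud(d); z=P[:,:,2]
    q=P[b&(abs(z-.048)<.006)&(P[:,:,0]>.4)&(P[:,:,0]<.6)]; (c,r)=cv2.minEnclosingCircle(q[:,:2].astype(np.float32)); print(n,'reel',c,r,q.mean(0))
    q=P[bc&(abs(z-.108)<.006)]; print('case',cv2.minAreaRect(q[:,:2].astype(np.float32)*1000),np.median(q[:,2]))
    m=bs&(z>.12)&(z<.162)&(P[:,:,0]>.45); q=P[m]; print('spindle',m.sum(),np.median(q,0),q.mean(0),q[:,2].max())
    mm=m&(z>.148);print('tip',mm.sum(),np.median(P[mm],0), np.argwhere(mm)[:,::-1].mean(0))
E
```

```text
top reel (0.4910763204097748, -0.31238606572151184) 0.028069257736206055 [ 0.49042406 -0.31193205  0.04836987]
case ((590.8322143554688, 18.679931640625), (160.1239013671875, 219.16580200195312), 86.74998474121094) 0.10849315108063634
  return _methods._mean(a, axis=axis, dtype=dtype,
  ret = um.true_divide(
<stdin>:9: RuntimeWarning: Mean of empty slice.
Traceback (most recent call last):
ValueError: zero-size array to reduction operation maximum which has no identity
```

Call:
drive_tool:
  series:
    - [[-0.011, 0.336, 0], 0, 0.085]
    - [[-0.011, 0.336, 0], 0, 0.085]
    - [[-0.011, 0.336, 0], 0, 0.085]
    - [[-0.011, 0.336, 0], 0, 0.085]
    - [[-0.011, 0.336, 0], 0, 0.085]
    - [[-0.011, 0.336, 0], 0, 0.085]
    - [[-0.011, 0.336, 0], 0, 0.085]
    - [[-0.011, 0.336, 0.05], 0, 0.085]
    - [[-0.011, 0.336, 0.1], 0, 0.085]
    - [[-0.011, 0.336, 0.12], 0, 0.085]
    - [[-0.011, 0.336, 0.12], 0, 0.085]
    - [[-0.011, 0.336, 0.12], 0, 0.085]

```text
time_s: 6.05
position: [0.4911, -0.3123, 0.1166]
tool_rot: [[0.999, -0.042, 0.0], [-0.042, -0.999, -0.0], [0.0, 0.0, -1.0]]
ft_force: [0.4, -0.4, 1.1]
grip_width: 0.0848
gripper_force: 0.0
```

```bash
python3 - <<'E' 2>/dev/null
from h import *
v,u=np.mgrid[:420,:560]
B=lambda a,b,c,e:(u>a)&(u<b)&(v>c)&(v<e)
w=grab('wrist'); save(w,'w1.png'); np.savez('w1.npz',**w)
print('wcam',-w['R'].T@w['t'],w['R'][2])
t=grab('top'); np.savez('top4.npz',**t); s=grab('scene'); np.savez('scene4.npz',**s)
cv2.imwrite('pics/zoom.png',np.hstack([cv2.resize(t['img'][100:260,200:330,::-1],None,fx=3,fy=3),cv2.resize(s['img'][150:310,240:370,::-1],None,fx=3,fy=3)]))
for n,d,b,bc in(('top',t,B(225,310,100,230),B(225,310,100,230)),('scene',s,B(270,312,165,205),B(240,360,165,260))):
    P=cloud(d); z=P[:,:,2]
    q=P[bc&(abs(z-.108)<.006)]; print('case',cv2.minAreaRect(q[:,:2].astype(np.float32)*1000),np.median(q[:,2]))
    m=b&(z>.118)&(z<.165)&(P[:,:,0]>.45); q=P[m]; print(n,'spindle',m.sum(),q.mean(0),q[:,2].max() if m.sum() else 0, np.argwhere(m)[:,::-1].mean(0))
E
```

```text
wcam [ 0.5614579  -0.31442077  0.25908232] [-0.27452357  0.0115178  -0.96151139]
case ((590.0682373046875, 19.700157165527344), (160.15086364746094, 220.9506072998047), 87.53854370117188) 0.10854548222416102
top spindle 50 [0.55307235 0.02103907 0.1482106 ] 0.16071682794986872 [264.58 187.  ]
case ((594.3435668945312, 18.869308471679688), (162.7757568359375, 222.50897216796875), 86.923095703125) 0.1058765417965043
scene spindle 97 [0.5620522  0.01799706 0.13977413] 0.15540287433299338 [290.48453608 185.42268041]
```

View pics/zoom.png

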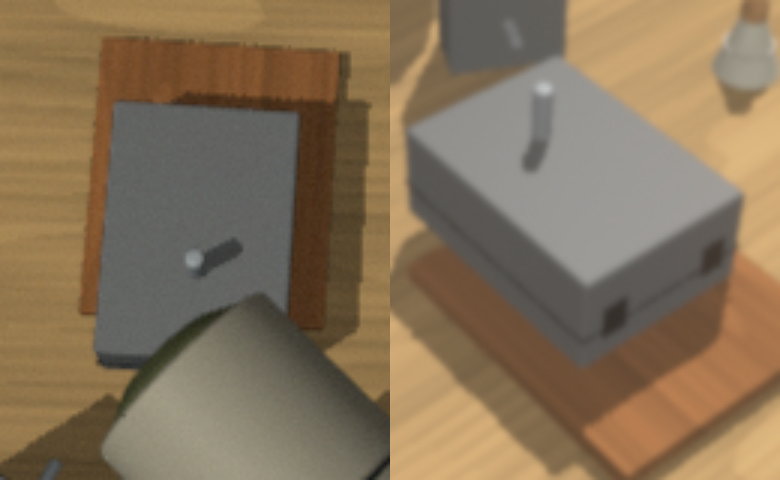

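View pics/w1.png

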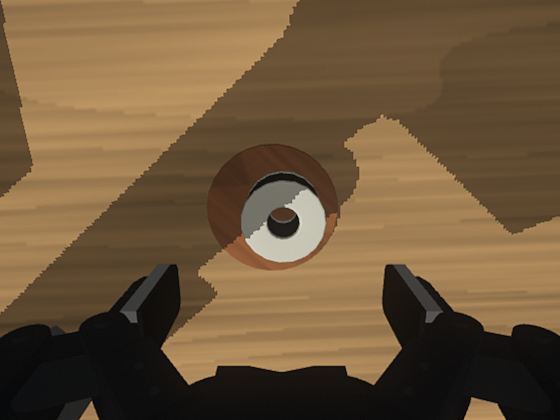

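The zoom shows the case lying square on the plank, with the spindle upright at about (.556,.020). In the wrist view the reel (284,218) is centred between the fingers on its coaster. Next I'll grasp the reel.

Call:
drive_tool:
  series:
    - [[0, 0, 0.04], 0, 0.085]
    - [[0, 0, 0.08], 0, 0.085]
    - [[0, 0, 0.099], 0, 0.085]
    - [[0, 0, 0.099], 0, 0.085]
    - [[0, 0, 0.099], 0, 0.045]
    - [[0, 0, 0.099], 0, 0.045]
    - [[0, 0, 0.099], 0, 0.045]
    - [[0, 0, 0.099], 0, 0.045]
    - [[0, 0, 0.099], 0, 0.045]
    - [[0, 0, 0.099], 0, 0.045]
    - [[0, 0, 0.099], 0, 0.045]
    - [[0, 0, 0.099], 0, 0.045]
    - [[0, 0, 0.06], 0, 0.045]
    - [[0, 0, 0.01], 0, 0.045]
    - [[0, 0, -0.04], 0, 0.045]
    - [[0, 0, -0.09], 0, 0.045]
    - [[0, 0, -0.12], 0, 0.045]
    - [[0, 0, -0.12], 0, 0.045]
  newtons: 35

```text
time_s: 8.0
position: [0.4917, -0.3128, 0.2425]
tool_rot: [[0.999, -0.042, 0.008], [-0.042, -0.999, -0.008], [0.008, 0.007, -1.0]]
ft_force: [1.0, -0.3, -0.5]
grip_width: 0.0536
gripper_force: 37.4
```

Call:
drive_tool:
  series:
    - [[0.05, -0.336, 0], 0, 0.045]
    - [[0.05, -0.336, 0], 0, 0.045]
    - [[0.05, -0.336, 0], 0, 0.045]
    - [[0.05, -0.336, 0], 0, 0.045]
    - [[0.05, -0.336, 0], 0, 0.045]
    - [[0.05, -0.336, 0], 0, 0.045]
    - [[0.05, -0.336, 0], 0, 0.045]
    - [[0.05, -0.336, 0], 0, 0.045]
    - [[0.05, -0.336, 0.02], 0, 0.045]
    - [[0.05, -0.336, 0.042], 0, 0.045]
    - [[0.05, -0.336, 0.042], 0, 0.045]
    - [[0.05, -0.336, 0.042], 0, 0.045]

```text
time_s: 9.2
position: [0.5549, 0.0211, 0.1948]
tool_rot: [[0.999, -0.043, -0.0], [-0.043, -0.999, -0.0], [-0.0, 0.0, -1.0]]
ft_force: [0.2, -0.0, 0.2]
grip_width: 0.0534
gripper_force: 37.5
```

```bash
python3 - <<'E'
from h import *
w=grab('wrist'); s=grab('scene'); o=env.observe(); np.savez('w2.npz',**w); np.savez('s5.npz',**s)
print(o['position'])
cv2.imwrite('pics/w2.png',np.hstack([cv2.resize(w['img'][:,:,::-1],(448,336)),cv2.resize(s['img'][100:256,220:380,::-1],(345,336))]))
Pw=cloud(w);Ps=cloud(s)
np.savez('pc.npz',w=Pw,s=Ps)
for n,P,d in(('w',Pw,w),('s',Ps,s)):
    z=P[:,:,2]; r=np.hypot(P[:,:,0]-.556,P[:,:,1]-.0205)<.036
    m=r&(abs(z-.230)<.006)&(d['img'].max(2)>110); q=P[m]
    if m.sum()>10: print(n,'reeltop',m.sum(),cv2.minEnclosingCircle(q[:,:2].astype(np.float32)),np.median(q[:,2]),q.mean(0))
    m=(np.hypot(P[:,:,0]-.556,P[:,:,1]-.0205)<.015)&(z>.12)&(z<.165); q=P[m]
    if m.sum()>3: print(n,'spindle',m.sum(),np.median(q,0),q[:,2].max(),q.min(0),q.max(0),np.argwhere(m)[:,::-1].mean(0))
E
```

```text
[0.55536446 0.02119981 0.19554927]
w reeltop 1118 ((0.5560272932052612, 0.022117622196674347), 0.027139797806739807) 0.22421818717345848 [0.55556941 0.02360663 0.22427342]
s spindle 95 [0.56266732 0.01742378 0.14151829] 0.155265665938911 [0.55099377 0.01251182 0.12007929] [0.5685496  0.02932957 0.15526567] [290.51578947 185.26315789]
```

View pics/w2.png

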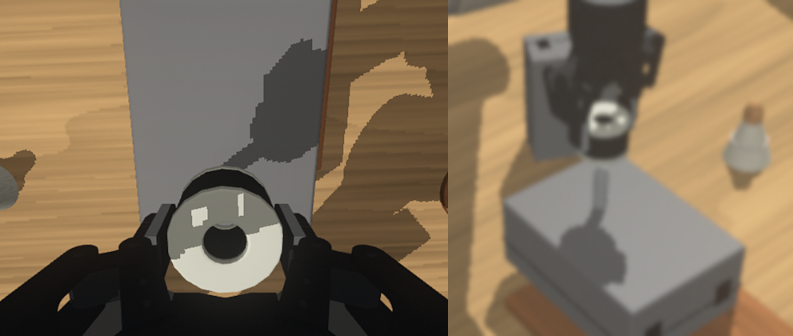

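The wrist view shows the reel held upright with its centre at (225,240) of the crop. The scene crop shows it just above the spindle, so I'll compare the two within the same camera.

```bash
python3 - <<'E'
from h import *
s=dict(np.load('s5.npz')); P=cloud(s); z=P[:,:,2]
a=np.hypot(P[:,:,0]-.556,P[:,:,1]-.0215)
for t in(.004,.006):
    m=(a<.034)&(abs(z-.2245)<t); q=P[m]; print('reel',m.sum(),cv2.minEnclosingCircle(q[:,:2].astype(np.float32)),cv2.minAreaRect(q[:,:2].astype(np.float32)*1000))
# cylinder fits from depth: reel side and spindle, fixed radii
from scipy.optimize import least_squares
for n,lo,hi,R,amax in(('reelside',.19,.219,.028,.036),('spindle',.122,.147,.008,.014)):
    m=(a<amax)&(z>lo)&(z<hi); q=P[m]
    f=least_squares(lambda c:np.hypot(q[:,0]-c[0],q[:,1]-c[1])-R,[.556,.0215],loss='soft_l1',f_scale=.002); print(n,m.sum(),f.x,np.abs(f.fun).mean())
t=dict(np.load('top4.npz')); P=cloud(t); z=P[:,:,2]; a=np.hypot(P[:,:,0]-.556,P[:,:,1]-.0215)
m=(a<.014)&(z>.122)&(z<.147); q=P[m]
f=least_squares(lambda c:np.hypot(q[:,0]-c[0],q[:,1]-c[1])-.008,[.556,.0215],loss='soft_l1',f_scale=.002); print('top spindle',m.sum(),f.x,np.abs(f.fun).mean())
m=(a<.02)&(abs(z-.155)<.006); print('top tip',m.sum(),P[m].mean(0))
E
```

```text
reel 198 ((0.557621419429779, 0.020963342860341072), 0.03224533423781395) ((563.9409790039062, 25.995216369628906), (41.0370979309082, 60.89638900756836), 37.68360137939453)
reel 255 ((0.5576047301292419, 0.020463090389966965), 0.03271132707595825) ((563.955078125, 25.457286834716797), (41.687042236328125, 61.912452697753906), 34.52064895629883)
reelside 278 [0.55694734 0.02048756] 0.003990302043992253
spindle 54 [0.55821024 0.02177977] 0.0009472279238844088
top spindle 15 [0.55612151 0.02111092] 0.00033759981331789643
top tip 33 [0.55491362 0.0210566  0.15551721]
```

Call:
drive_tool:
  series:
    - [[0.001, 0, 0.01], 0, 0.045]
    - [[0.001, 0, 0.02], 0, 0.045]
    - [[0.001, 0, 0.024], 0, 0.045]
    - [[0.001, 0, 0.028], 0, 0.045]
    - [[0.001, 0, 0.032], 0, 0.045]
    - [[0.001, 0, 0.036], 0, 0.045]
    - [[0.001, 0, 0.04], 0, 0.045]
    - [[0.001, 0, 0.044], 0, 0.045]
    - [[0.001, 0, 0.044], 0, 0.045]

```text
time_s: 10.2
position: [0.5557, 0.0216, 0.1498]
tool_rot: [[0.999, -0.042, -0.001], [-0.042, -0.999, 0.0], [-0.001, -0.0, -1.0]]
ft_force: [0.6, 1.0, -1.3]
grip_width: 0.0537
gripper_force: 37.5
```

Call:
drive_tool:
  series:
    - [[0, 0, 0.005], 0, 0.045]
    - [[0, 0, 0.01], 0, 0.045]
    - [[0, 0, 0.015], 0, 0.045]
    - [[0, 0, 0.02], 0, 0.045]
    - [[0, 0, 0.025], 0, 0.045]
    - [[0, 0, 0.028], 0, 0.045]
    - [[0, 0, 0.029], 0, 0.045]
    - [[0, 0, 0.029], 0, 0.045]

```text
time_s: 11.0
position: [0.5559, 0.0215, 0.1213]
tool_rot: [[0.999, -0.042, -0.0], [-0.042, -0.999, 0.0], [-0.0, -0.0, -1.0]]
ft_force: [-0.4, 0.2, -0.6]
grip_width: 0.0535
gripper_force: 37.5
```

```bash
python3 - <<'E'
from h import *
s=grab('scene'); P=cloud(s); w=grab('wrist'); Q=cloud(w)
for n,p in(('s',P),('w',Q)):
    m=(np.hypot(p[:,:,0]-.557,p[:,:,1]-.0215)<.026)&(p[:,:,2]>.125)&(p[:,:,2]<.175); print(n,m.sum(),np.percentile(p[m][:,2],[5,25,50,75,95]))
o=env.observe(); print(o['position'],o['ft_force'])
cv2.imwrite('pics/s6.png',np.hstack([cv2.resize(w['img'][:,:,::-1],(448,336)),cv2.resize(s['img'][100:256,220:380,::-1],(345,336))]))
E
```

```text
s 187 [0.14115678 0.14649398 0.14754311 0.14900797 0.15430117]
w 13878 [0.14531633 0.14946288 0.14994345 0.15045417 0.15571697]
[0.55604186 0.02151617 0.12152821] [-0.54894317  0.091422   -0.24230658]
```

View pics/s6.png

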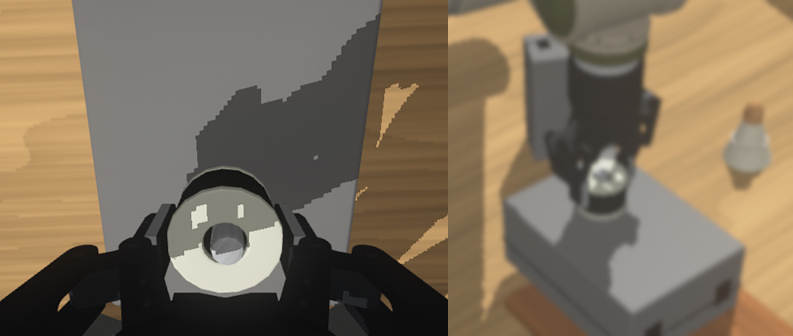

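The spindle shows inside the bore at (227,245), and the reel is about 2 mm short of seated. I'll lower it the rest, release and retreat.

Call:
drive_tool:
  series:
    - [[0, 0, 0.002], 0, 0.045]
    - [[0, 0, 0.003], 0, 0.045]
    - [[0, 0, 0.003], 0, 0.085]
    - [[0, 0, 0.003], 0, 0.085]
    - [[0, 0, 0.003], 0, 0.085]
    - [[0, 0, 0.003], 0, 0.085]
    - [[0, 0, 0.003], 0, 0.085]
    - [[0, 0, 0.003], 0, 0.085]
    - [[0, 0, 0.003], 0, 0.085]
    - [[0, 0, 0.003], 0, 0.085]
    - [[0, 0, -0.02], 0, 0.085]
    - [[0, 0, -0.06], 0, 0.085]
    - [[0, 0, -0.11], 0, 0.085]
    - [[-0.05, 0, -0.13], 0, 0.085]
    - [[-0.1, 0, -0.13], 0, 0.085]
    - [[-0.14, 0, -0.13], 0, 0.085]
    - [[-0.14, 0, -0.13], 0, 0.085]
    - [[-0.14, 0, -0.13], 0, 0.085]

```text
time_s: 12.9
position: [0.4159, 0.0275, 0.2519]
tool_rot: [[0.999, -0.043, 0.002], [-0.043, -0.999, -0.0], [0.002, 0.0, -1.0]]
ft_force: [0.2, -0.5, 0.9]
grip_width: 0.0846
gripper_force: 0.0
```

```bash
python3 - <<'E'
from h import *
s=grab('scene'); P=cloud(s); t=grab('top'); Q=cloud(t)
for n,p in(('s',P),('t',Q)):
    m=(np.hypot(p[:,:,0]-.557,p[:,:,1]-.0215)<.034)&(p[:,:,2]>.14)&(p[:,:,2]<.165); print(n,m.sum(),p[m].mean(0),np.percentile(p[m][:,2],[5,25,50,75,95]))
    m=(abs(p[:,:,2]-.108)<.006)&(p[:,:,0]>.44)&(p[:,:,0]<.75)&(abs(p[:,:,1]-.02)<.12); print('case',cv2.minAreaRect(p[m][:,:2].astype(np.float32)*1000),np.median(p[m][:,2]))
    m=(abs(p[:,:,2]-.018)<.006)&(p[:,:,0]>.66)&(p[:,:,0]<.85)&(abs(p[:,:,1]-.01)<.14); print('board',p[m].max(0))
cv2.imwrite('pics/s7.png',np.hstack([cv2.resize(s['img'][60:300,120:390,::-1],(400,356)),cv2.resize(t['img'][80:320,130:400,::-1],(400,356))]))
E
```

```text
s 308 [0.5621002  0.01991863 0.14623513] [0.14243446 0.14486629 0.14576847 0.14700099 0.15296235]
case ((594.2545776367188, 19.083457946777344), (163.31036376953125, 221.87081909179688), 87.49774932861328) 0.10583075468672057
board [0.79820861 0.11960423 0.02392474]
t 371 [0.55658258 0.02187832 0.14897208] [0.14435146 0.14703376 0.14852087 0.15026425 0.15544711]
case ((596.0302124023438, 19.362197875976562), (159.90853881835938, 210.7429656982422), 87.61064910888672) 0.10879730646310351
board [0.79450041 0.12091452 0.0239782 ]
```

View pics/s7.png

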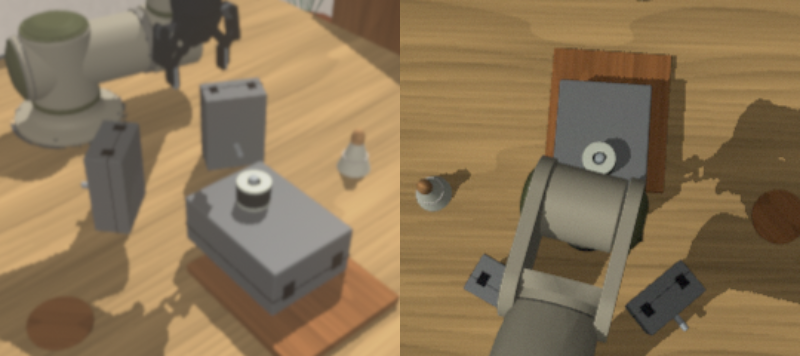

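```bash
python3 -c "
from rig import env
print(env.close_job())"
```

```text
the job is handed in; nothing more can be done
None
```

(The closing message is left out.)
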